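Charge a pan with grinding balls from a gated hopper

TASK

Hang the steel pan by its side flanges in the rails under the ball hopper, entering at the rails' open, flared end and sliding it in until it meets the rear stop. Then draw the hopper's slide gate out by its knob as far as its end stop, so that all four grinding balls drop into the pan. Keep the gate shut until the pan is home, leave the pan hanging there, and do not shift the other things on the worktop.

Things in the scene. Friction and masses are not known exactly. Their poses are not given: they have to be found in the camera images.
- hopper: Ball hopper, fixed: aluminium portal under an open-topped chute with clear sides, 189 mm high. Origin on the worktop below the centre of the 60 mm square outlet. x points away from the gate knob; y is the way the pan slides in. Legs: x +-58 to 64 mm, y +-50 mm; deck 91 to 95 mm up; chute x -34 to 80, y +-34 mm.
- rail_mouth (a point): Midway between the two C-shaped pan rails, at the outer end of their flare (hopper x 0, y -72 mm), at ledge-top height (75 mm). Hopper axes. The rails run along y from -50 to 45 mm: ledge tops 75 mm up, lips 87 mm up (12 mm slot), slot floor from x 44 out to 58 mm on either side. From y -50 to -72 mm they flare: ledges 10 mm down, lips 10 mm up, sides 8 mm out.
- pan_home (a point): Place fixed in the hopper (x 0, y 0, height 56.5 mm; hopper axes) where pan_mid must come when the pan hangs on the ledges, fully home; rear stops (hopper y 41 mm) halt the pan 1 mm past it.
- pan_grip (a point): Middle of the grey blade handle of the loose steel pan, where to pinch it: 34 mm above the pan's underside, 105 mm from the pan's centre towards pan -y. Blade 12 mm thick (pan x), 22 mm tall, from 40 to 127 mm from the pan's centre. Pan axes: +y points from handle to pan (this end enters the rails first), z up. Pan 0.14 to 0.24 kg, nose-heavy when held here.
- pan_mid (a point): Centre of the pan, 22.5 mm above its underside; axes as pan_grip. Open square steel pan 80 x 80 x 45 mm, 3 mm walls. Flanges 4 mm thick, flush with the rim (41 to 45 mm above the underside), run along its sides out to x = +-54 mm, y -40 to 40 mm (leading 10 mm only to x = +-48). It starts standing on the worktop.
- knob_grip (a point): Middle of the upright round grey knob of the slide gate, where to pinch it: 26 mm diameter; its top is 20 mm higher, the gate's 24 mm wide tongue 30 mm lower. Gate shut: 115 mm from the outlet centre towards hopper -x, 130 mm above the worktop. Moves with the gate. Hopper axes.
- gate (a joint): Travel of the steel slide gate in m: 0 shut, 0.078 fully drawn out against its end stop (towards hopper -x). Sliding friction about 3 N; it stays where it is left. Starts 0 to 6 mm open. The balls fall only as the gate clears them.
- ball0_center (a point): White ceramic grinding ball, 28 mm diameter, 40 g; the point is its centre. At the start the four balls lie side by side on the shut gate inside the chute, centres 14 mm above the gate plate (about 114 mm above the worktop). Not to be touched.
- ball1_center (a point): White ceramic grinding ball, 28 mm diameter, 40 g; the point is its centre. At the start the four balls lie side by side on the shut gate inside the chute, centres 14 mm above the gate plate (about 114 mm above the worktop). Not to be touched.
- ball2_center (a point): White ceramic grinding ball, 28 mm diameter, 40 g; the point is its centre. At the start the four balls lie side by side on the shut gate inside the chute, centres 14 mm above the gate plate (about 114 mm above the worktop). Not to be touched.
- ball3_center (a point): White ceramic grinding ball, 28 mm diameter, 40 g; the point is its centre. At the start the four balls lie side by side on the shut gate inside the chute, centres 14 mm above the gate plate (about 114 mm above the worktop). Not to be touched.
- reagent_wash: Bystander: white plastic reagent bottle with a red cap, 58 mm diameter, 113 mm tall, origin at the centre of its underside.
- beaker: Bystander: clear beaker, 77 mm wide, 86 mm tall, origin at the centre of its underside.
- film_box: Bystander: carton 59 x 120 x 52 mm, origin at the centre of its underside.

How it is judged:
By the outcome, as a careful person would: the job done as asked, in the order asked, and still so for the second after the job is handed in, with the robot touching nothing.
It also fails if it takes over 56 s, if anything falls off the work surface, if the arm or the gripper's body presses on something with over 40 N, if the wrist force passes 120 N, or if a joint passes its speed limit or range.

ROBOT

A 7-joint arm with a two-finger parallel gripper is mounted at the origin on the work surface; the furniture and walls round the work are solid. World frame = base frame: x ahead of the robot, y to its left, z up, the work surface at z = 0. Lengths are in m, angles in rad, forces in N, time in s.
With the tool pointing down it reaches from about 0.35 to 0.9 m from the base axis. Payload 19.9 kg.
Tool frame: the origin (TCP) lies on the centre line of the jaws, within the pads' length; the fingertips stand 14 mm ahead of it and the grasp point (between the pads) lies 5 mm behind it; z points along the fingers, y is the line along which they close (so a half turn about z gives the same grasp; the last joint's range is limited). The gripper opens to 85 mm and grips with 20 to 120 N. Pads are 22 mm wide; open, the fingers measure 114 mm over their backs; the gripper's body (76 mm by 85 mm) begins 54 mm behind the grasp point. The pads swing forward as they close: fully open they stand 13 mm farther back than shut.
Start: joints at [1.232, 0.417, -0.01, 1.614, 0.005, 1.111, -0.053], TCP at [0.183, -0.598, 0.245] pointing down, gripper open.
Joint ranges: [-2.81, 2.81], [-0.39, 2.02], [-1.27, 1.25], [0.06, 2.57], [-1.19, 4.33], [0.19, 2], [-2.82, 2.82]. Speed limits (rad/s): [1.89, 1.89, 2.39, 2.39, 3.01, 3.01, 3.01].

INTERFACE

Orientations are given as a unit quaternion [x, y, z, w].
In Python, from plant import observe, get_image, close_job gives the robot as it stands.
- The arm moves only by the tool carry_out, never from a script. Its argument "plan" is a list of rows, each a list of 3 entries, a list of its own where there are three numbers: the gripper command: -1 is shut, 1 is fully open, values between are in proportion, then the shift along the tool's x, y, z normalised to -1 to 1, where 1 is 400 mm, then the turn, a rotation vector about the tool's x, y, z normalised to -1 to 1, where 1 is 30 degrees. In form: [[fingers, [dx, dy, dz], [ax, ay, az]], ...]. A call has 1 to 8 rows; each row is the pose to reach, as a shift and turn from the pose commanded when the call began, along the tool's axes at that moment; what a row does not reach only later rows make up. A row lasts 1/12 s, in which the tool goes at most 41.7 mm and 7.16 degrees, less where a joint would pass 70% of its speed; a pose out of reach is approached as far as the arm can. A call with a number of a shift or a turn outside -1 to 1 is refused whole. A call with a gripper value outside its range is refused whole. The fingers move at their own pace and stop on an object; the grip force is fixed at half the most. Time passes only in rows, so rows that repeat a pose let the fingers close. It gives the time, the measured TCP pose, the force, the opening and the grip force at its end, in the units of the state.
- observe(): the state, without advancing time (a new reading comes with each control period).
- get_image(name): name is "side" or "top" or "wrist"; returns a dict with "pixels" (480x640x3 uint8, red, green, blue), "range_z" (480x640 float32, m along the optical axis (not along the pixel's ray), 0 where there is no reading), "intrinsics" (3x3 intrinsics, pixels), "position" and "attitude" of the camera in the world. Camera axes: x right, y down, z forward; pixel columns grow to the right and rows downward; lengths in m; the calibration is good to about 2 mm. A picture is of the moment at which its call begins.
- close_job(): hands the job in; it is judged then, once.
The state is a dict: "clock": time; "joint_positions": joint angles; "joint_velocities": joint speeds; "joint_efforts": joint torques, N m; "position": TCP position; "orientation": TCP orientation; "force": force on the tool from outside, world axes, zero at the start; "moment": the same for the moment, N m; "finger_gap": finger opening in m; "grasp_force": force on a finger pad.
Only numpy, scipy, OpenCV 4.12 (cv2) and the standard library are available. Lean on these libraries where they do the work, as an engineer would, in place of code of your own. Each camera call takes 0.05 s, during which the arm holds its last target. There are 200 camera calls.

## Working session

There is one attempt and no reset: what is moved stays moved. The work goes in short steps, Python scripts to look and compute and a tool call to move; the robot and the scene stay as the last step left them, time stands still between calls to the robot, and variables do not carry over. Pictures are saved under pics/ and viewed, at most 10 in all, crops included, and the job is handed in when it is done.

Besides the shell and the picture viewer there is one more tool, called as name(argument=value, ...) on one line, values as JSON. carry_out: Moves the arm, as the interface text tells. Scaled input: -1 to 1 covers 400 mm each way for a shift and 30 degrees each way for a turn. Its arguments: {"type":"object","properties":{"plan":{"type":"array"}},"required":["plan"]}

```bash
mkdir -p pics
cat > h.py <<'E'
import sys; sys.path.insert(0,'.')
from plant import observe,get_image,close_job
import numpy as np,cv2
from scipy.spatial.transform import Rotation as R
def grab(n,tag=None):
    im=get_image(n)
    if tag: cv2.imwrite(f'pics/{tag}.png',im['pixels'][:,:,::-1])
    a=np.array(im['attitude']); im['Rm']=R.from_quat(a).as_matrix() if a.size==4 else a.reshape(3,3)
    im['p']=np.array(im['position']); return im
def cloud(im):
    K=im['intrinsics'];z=im['range_z'];v,u=np.mgrid[:480,:640]
    c=np.stack([(u-K[0,2])/K[0,0]*z,(v-K[1,2])/K[1,1]*z,z],-1)
    w=c@im['Rm'].T+im['p']; w[z==0]=np.nan; return w
def ray(im,u,v,h):
    d=im['Rm']@np.linalg.inv(im['intrinsics'])@np.array([u,v,1.]); return im['p']+d*(h-im['p'][2])/d[2]
E
python3 - <<'E'
from h import *
for n in('top','side'):
    im=grab(n,n+'0');print(n,im['p'],im['attitude'],im['intrinsics'][0]); np.save(n+'0.npy',cloud(im))
print(observe())
E
```

```text
top [0.51393786 0.02452668 1.22732757] [ 0.7136484  -0.69941042  0.02442989 -0.03056492] [491.38130429   0.         321.71798573]
side [-0.04934401  0.92425062  0.74682581] [-0.27635185  0.82409227 -0.47263746  0.14531146] [575.63098027   0.         313.80728154]
{'clock': 0.1, 'joint_positions': array([ 1.23247961,  0.41791326, -0.01032219,  1.61407257,  0.00469641,
        1.11071841, -0.05298689]), 'joint_velocities': array([-4.69242799e-04, -1.28025719e-03,  2.00881612e-03, -2.70812166e-03,
       -9.65817031e-05,  1.38413764e-03, -3.08071092e-04]), 'joint_efforts': array([ 1.21517438e-03, -8.65820503e+01,  6.80172332e-01, -4.35637271e+01,
        1.91437500e-02,  4.86197663e-03, -4.02360376e-05]), 'position': array([ 0.18272039, -0.59739767,  0.24474078]), 'orientation': array([ 9.89004805e-01,  1.47882386e-01, -1.16885071e-04, -5.31084782e-04]), 'force': array([-0.12278703,  0.13008447, -0.81782768]), 'moment': array([-0.02060866,  0.03011742,  0.00865371]), 'grasp_force': 0.0, 'finger_gap': 0.0854452674090574}
```

View pics/top0.png

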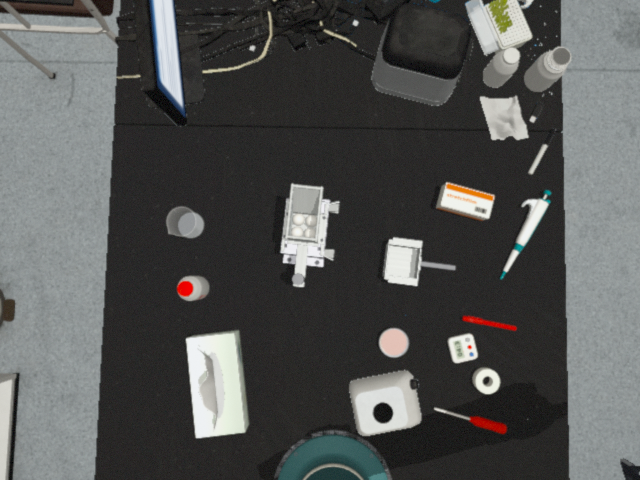

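View pics/side0.png

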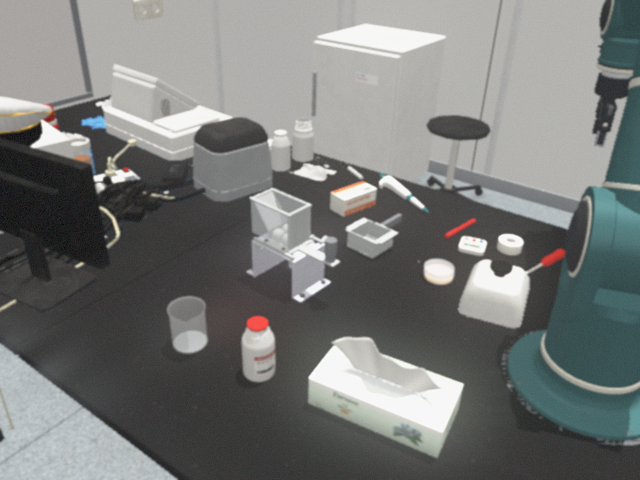

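The top view shows the hopper at about (303,230) with the knob at (299,280) toward the robot. The pan is at (403,262), its handle pointing right to (455,267), on the rails' open side. The side view agrees. Next I measure from the depth clouds.

Run:
```python
from h import *
T=np.load('top0.npy')
im=cv2.imread('pics/top0.png')
def box(pts):
    (c,s,a)=cv2.minAreaRect(pts[:,:2].astype(np.float32));return np.round(c,4),np.round(s,4),round(a,2)
def reg(u0,u1,v0,v1,z0,z1):
    p=T[v0:v1,u0:u1].reshape(-1,3);return p[(p[:,2]>z0)&(p[:,2]<z1)]
print('table z',np.nanmedian(T[300:320,300:360,2]))
h=reg(426,470,250,285,.03,.06);print('handle',len(h),box(h),np.median(h[:,2]),h[:,:2].min(0),h[:,:2].max(0)); 
d=np.linalg.svd(h[:,:2]-h[:,:2].mean(0))[2][0];print('dir',d,h[:,:2].mean(0))
p=reg(375,424,225,295,.035,.06);print('pan rim',len(p),box(p),np.median(p[:,2]))
c=reg(270,345,175,245,.175,.2);print('chute rim',len(c),box(c),np.median(c[:,2]) if len(c) else 0)
k=reg(285,312,265,292,.135,.165);print('knob top',len(k),k.mean(0),box(k),np.median(k[:,2]))
b=reg(270,345,175,295,.085,.105);print('deck',len(b),box(b))
# enlarged crop
cv2.imwrite('pics/crop0.png',cv2.resize(im[170:300,270:470],None,fx=4,fy=4,interpolation=cv2.INTER_CUBIC))
```

```text
table z -4.1481996505332575e-05
handle 149 (array([ 0.5476, -0.2496]), array([0.0706, 0.012 ]), 83.88) 0.044738834413742046 [ 0.5384675  -0.28490466] [ 0.55640284 -0.21472297]
dir [-0.11043904 -0.9938829 ] [ 0.54729745 -0.24948408]
pan rim 606 (array([ 0.5566, -0.1648]), array([0.0918, 0.1077]), 84.07) 0.044802211738795505
chute rim 571 (array([0.6519, 0.0743]), array([0.0688, 0.1177]), 85.16) 0.18744849988600998
knob top 108 [0.50968585 0.08590067 0.14988105] (array([0.5097, 0.086 ]), array([0.0218, 0.0244]), 1.03) 0.14983171415888807
deck 1345 (array([0.593 , 0.0678]), array([0.123 , 0.2027]), 85.24)
```

View pics/crop0.png

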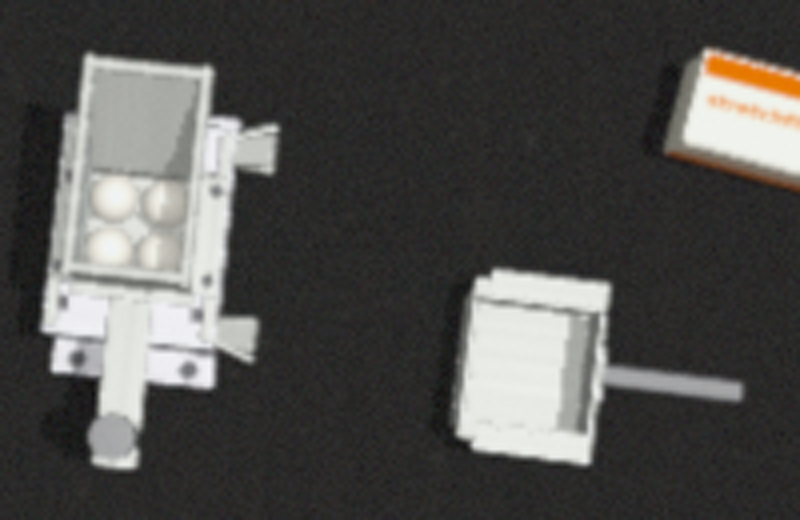

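The crop shows the flared rail ends on the right side of the hopper at crop (255,150) and (240,335), facing the pan, so pan and hopper yaws nearly match (about -6.1° and -4.7°). The sizes check out: flange span 108 mm, rim at 45 mm, knob top at 150 mm.

```bash
cat >> h.py <<'E'
def go(x,y,z,yaw,pitch=0):
    """print normalised shift/turn; yaw = hopper/pan yaw deg (tool x = pan y); pitch>0 raises pan nose"""
    s=observe();Rt=R.from_quat(s['orientation'])
    c,n=np.cos(np.radians(yaw)),np.sin(np.radians(yaw))
    X=np.array([c,n,0]);Y=np.array([-n,c,0])
    W=R.from_rotvec(np.radians(pitch)*X)*R.from_matrix(np.stack([Y,X,[0,0,-1]],1))
    d=Rt.inv().apply(np.array([x,y,z])-s['position'])/.4
    t=np.degrees((Rt.inv()*W).as_rotvec())/30
    print('t',round(s['clock'],2),'pos',np.round(s['position'],4),'shift',np.round(d,4),'turn',np.round(t,3),'gap',round(s['finger_gap'],4),'F',np.round(s['force'],1))
E
python3 -c "
from h import *
go(.546,-.2628,.16,-6.1)"
```

```text
t 0.1 pos [ 0.1827 -0.5974  0.2447] shift [ 1.1132 -0.534   0.2123] turn [-2.00e-03 -1.00e-03 -2.23e+00] gap 0.0854 F [-0.1  0.1 -0.8]
```

carry_out(plan=[[1,[0.56,-0.27,0.05],[0,0,-1]],[1,[0.56,-0.27,0.05],[0,0,-1]],[1,[0.56,-0.27,0.05],[0,0,-1]],[1,[0.56,-0.27,0.05],[0,0,-1]],[1,[0.56,-0.27,0.05],[0,0,-1]],[1,[0.56,-0.27,0.05],[0,0,-1]],[1,[0.56,-0.27,0.05],[0,0,-1]]])

```text
clock: 0.68
position: [0.3714, -0.4224, 0.2247]
orientation: [0.915, 0.403, 0.001, -0.001]
force: [0.6, 0.5, 0.1]
finger_gap: 0.0852
grasp_force: 0.0
```

```bash
python3 -c "
from h import *
go(.546,-.2628,.16,-6.1)"
```

```text
t 0.68 pos [ 0.3714 -0.4224  0.2247] shift [0.5885 0.0528 0.1636] turn [ 1.000e-03 -6.000e-03 -1.212e+00] gap 0.0852 F [0.6 0.5 0.1]
```

carry_out(plan=[[1,[0.59,0.053,0.16],[0,0,-1]],[1,[0.59,0.053,0.16],[0,0,-1]],[1,[0.59,0.053,0.16],[0,0,-1]],[1,[0.59,0.053,0.16],[0,0,-1]],[1,[0.59,0.053,0.16],[0,0,-1]],[1,[0.59,0.053,0.16],[0,0,-1]],[1,[0.59,0.053,0.16],[0,0,-1]],[1,[0.59,0.053,0.16],[0,0,-1]]])

```text
clock: 1.35
position: [0.5427, -0.2686, 0.1602]
orientation: [0.782, 0.624, 0.0, -0.001]
force: [-1.2, 0.4, -0.1]
finger_gap: 0.0854
grasp_force: 0.0
```

```bash
python3 -c "
from h import *
im=grab('wrist','w1');np.save('w1.npy',cloud(im))
go(.546,-.2628,.10,-6.1);go(.546,-.2628,.029,-6.1)
T=cloud(im);p=T.reshape(-1,3);p=p[(p[:,2]>.038)&(p[:,2]<.055)]
h=p[(p[:,1]<-.215)&(abs(p[:,0]-.547)<.03)];print(len(p),len(h))
if len(h)>20:
  c=cv2.minAreaRect(h[:,:2].astype(np.float32));print(c,h.min(0),h.max(0))
q=p[(p[:,1]>-.197)&(abs(p[:,0]-.556)<.08)&(p[:,1]<-.1)]
if len(q)>20: print(cv2.minAreaRect(q[:,:2].astype(np.float32)))
"
```

```text
t 1.4 pos [ 0.5418 -0.2703  0.1607] shift [0.0207 0.0063 0.1517] turn [-0.002 -0.001 -0.228] gap 0.0851 F [-0.4 -1.1  0.9]
t 1.4 pos [ 0.5418 -0.2703  0.1607] shift [0.0206 0.0065 0.3292] turn [-0.002 -0.001 -0.228] gap 0.0851 F [-0.4 -1.1  0.9]
24234 1459
((0.5489794611930847, -0.24975992739200592), (0.0704800933599472, 0.012006670236587524), 83.84738159179688) [ 0.53954565 -0.28487837  0.0414468 ] [ 0.55840943 -0.21505034  0.04756985]
((0.5589275360107422, -0.15860135853290558), (0.08024334162473679, 0.10842917114496231), 84.01199340820312)
```

View pics/w1.png

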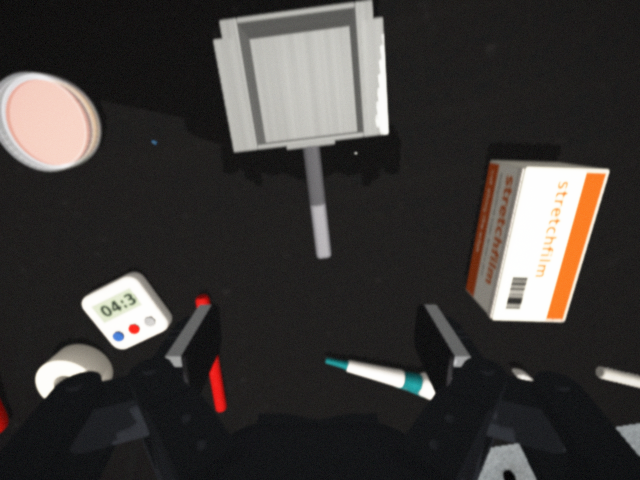

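The wrist view shows the handle at about (318,200) with clear space for the fingers; the carton (540,240) stays outside. The pan centre is (0.5585,-0.1586) with yaw -6.0°, matching the top view.

carry_out(plan=[[1,[0.0205,0.01,0.08],[0,0,-0.23]],[1,[0.0205,0.01,0.17],[0,0,-0.23]],[1,[0.0205,0.01,0.25],[0,0,-0.23]],[1,[0.0205,0.01,0.3],[0,0,-0.23]],[1,[0.0205,0.01,0.329],[0,0,-0.23]],[1,[0.0205,0.01,0.329],[0,0,-0.23]],[1,[0.0205,0.01,0.329],[0,0,-0.23]]])

```text
clock: 1.98
position: [0.5475, -0.2644, 0.0303]
orientation: [0.744, 0.668, -0.0, 0.0]
force: [0.9, 0.8, 0.7]
finger_gap: 0.0856
grasp_force: 0.0
```

```bash
python3 -c "
from h import *
go(.5475,-.263,.029,-6.0)"
```

```text
t 1.98 pos [ 0.5475 -0.2644  0.0303] shift [ 0.0036 -0.0003  0.0034] turn [ 0.     0.001 -0.005] gap 0.0856 F [0.9 0.8 0.7]
```

carry_out(plan=[[-1,[0.003,0,0.003],[0,0,0]],[-1,[0.003,0,0.003],[0,0,0]],[-1,[0.003,0,0.003],[0,0,0]],[-1,[0.003,0,0.003],[0,0,0]],[-1,[0.003,0,0.003],[0,0,0]],[-1,[0.003,0,0.003],[0,0,0]],[-1,[0.003,0,0.003],[0,0,0]],[-1,[0.003,0,0.003],[0,0,0]]])

```text
clock: 2.65
position: [0.5477, -0.2625, 0.0287]
orientation: [0.744, 0.668, -0.0, 0.0]
force: [-0.5, -1.3, 3.0]
finger_gap: 0.0111
grasp_force: 61.1
```

carry_out(plan=[[-1,[0,0,0],[0,0,0]],[-1,[0,0,0],[0,0,0]],[-1,[0,0,-0.03],[0,0,0]],[-1,[0,0,-0.06],[0,0,0]],[-1,[0,0,-0.09],[0,0,0]],[-1,[0,0,-0.12],[0,0,0]],[-1,[0,0,-0.12],[0,0,0]],[-1,[0,0,-0.12],[0,0,0]]])

```text
clock: 3.32
position: [0.5481, -0.2627, 0.0775]
orientation: [0.744, 0.668, 0.0, 0.001]
force: [-1.0, 0.2, -1.5]
finger_gap: 0.0114
grasp_force: 60.3
```

```bash
cat >> h.py <<'E'
def panpose(n='top',zmin=.06):
    """pan rim pose in tool: fits flange/rim top plane; returns centre, yaw, pitch, roll"""
    im=grab(n);s=observe();T=cloud(im);tp=s['position']
    yd=R.from_quat(s['orientation']).apply([1,0,0]);c0=tp+.105*yd*np.array([1,1,0])
    p=T.reshape(-1,3);p=p[np.isfinite(p[:,0])&(np.linalg.norm(p[:,:2]-c0[:2],axis=1)<.075)&(p[:,2]>tp[2]-.012)&(p[:,2]<tp[2]+.04)]
    Y=yd/np.linalg.norm(yd);X=np.array([Y[1],-Y[0],0])
    a=(p-tp)@X;b=(p-tp)@Y;k=(b>.058)&(b<.16);p,a,b=p[k],a[k],b[k]
    w=np.ones(len(p),bool)
    for _ in range(6):
        A=np.c_[a,b-.105,np.ones(len(a))];f=np.linalg.lstsq(A[w],p[w,2],rcond=None)[0];w=abs(A@f-p[:,2])<.004
    r=cv2.minAreaRect(p[w][:,:2].astype(np.float32))
    print(n,'pan centre',np.round(r[0],4),'size',np.round(r[1],4),'ang',round(r[2],2),'rim z at centre',round(f[2],4),'pitch',round(np.degrees(f[1]),2),'roll',round(np.degrees(f[0]),2),'n',w.sum(),'tcp',np.round(tp,4))
E
python3 -c "
from h import *
panpose();panpose('wrist')
go(.5475,-.263,.08,-6)"
```

```text
top pan centre [ 0.5583 -0.162 ] size [0.0855 0.1078] ang 84.09 rim z at centre 0.0931 pitch 0.0 roll 0.06 n 574 tcp [ 0.5476 -0.2625  0.0767]
wrist pan centre [ 0.5575 -0.1759] size [0.0582 0.1089] ang 83.77 rim z at centre 0.0928 pitch -0.15 roll 0.06 n 24535 tcp [ 0.5474 -0.2624  0.0762]
t 3.42 pos [ 0.5474 -0.2624  0.0762] shift [-0.0014  0.0003 -0.0095] turn [-0.001 -0.    -0.003] gap 0.011 F [ 0.5  0.  -1.9]
```

```bash
python3 -c "
from h import *
im=grab('wrist');s=observe()
print('cam in tool',R.from_quat(s['orientation']).inv().apply(im['p']-s['position']))
go(.609,-.165,.08,-4.75)"
```

```text
cam in tool [ 0.08130875  0.00084869 -0.12932077]
t 3.47 pos [ 0.5474 -0.2623  0.076 ] shift [ 0.2583  0.1274 -0.0101] turn [-0.002 -0.001 -0.045] gap 0.0112 F [-0.6  1.1 -1.7]
```

The wrist camera sits 81 mm forward and 129 mm up, so at home it would be just above the chute wall. To clear it, I'll set the pan down and regrasp with the tool leaning back about 20°.

carry_out(plan=[[-1,[0,0,0.04],[0,0,0]],[-1,[0,0,0.08],[0,0,0]],[-1,[0,0,0.105],[0,0,0]],[-1,[0,0,0.117],[0,0,0]],[-1,[0,0,0.119],[0,0,0]],[-1,[0,0,0.119],[0,0,0]]])

```text
clock: 3.97
position: [0.5475, -0.2622, 0.0286]
orientation: [0.744, 0.669, -0.0, -0.0]
force: [-0.1, -0.6, -2.1]
finger_gap: 0.0109
grasp_force: 60.4
```

carry_out(plan=[[0,[0,0,0],[0,0,0]],[0,[0,0,0],[0,0,0]],[0,[0,0,0],[0,0,0]],[0,[0,0,0],[0,0,0]]])

```text
clock: 4.3
position: [0.5479, -0.2625, 0.0291]
orientation: [0.744, 0.669, 0.0, 0.0]
force: [-1.1, -0.3, -0.0]
finger_gap: 0.0427
grasp_force: 0.0
```

```bash
python3 -c "
from h import *
go(.5477,-.2613,.0293,-6,20)"
```

```text
t 4.3 pos [ 0.5479 -0.2625  0.0291] shift [ 0.0029 -0.0008 -0.0004] turn [ 0.001  0.667 -0.003] gap 0.0427 F [-1.1 -0.3 -0. ]
```

carry_out(plan=[[0,[0.003,-0.001,0],[0,0.2,0]],[0,[0.003,-0.001,0],[0,0.4,0]],[0,[0.003,-0.001,0],[0,0.6,0]],[0,[0.003,-0.001,0],[0,0.667,0]],[0,[0.003,-0.001,0],[0,0.667,0]],[0,[0.003,-0.001,0],[0,0.667,0]],[0,[0.003,-0.001,0],[0,0.667,0]]])

```text
clock: 4.88
position: [0.5478, -0.2598, 0.0291]
orientation: [0.732, 0.659, 0.128, -0.116]
force: [-0.2, 0.7, 0.6]
finger_gap: 0.0424
grasp_force: 0.0
```

carry_out(plan=[[-1,[0,0,0],[0,0,0]],[-1,[0,0,0],[0,0,0]],[-1,[0,0,0],[0,0,0]],[-1,[0,0,0],[0,0,0]],[-1,[0,0,0],[0,0,0]],[-1,[0,0,0],[0,0,0]],[-1,[0,0,0],[0,0,0]]])

```text
clock: 5.47
position: [0.5476, -0.2608, 0.029]
orientation: [0.732, 0.658, 0.129, -0.116]
force: [1.3, 4.0, 3.0]
finger_gap: 0.0112
grasp_force: 59.3
```

```bash
python3 -c "
from h import *
go(.5477,-.2613,.076,-6,20)"
```

```text
t 5.47 pos [ 0.5476 -0.2608  0.029 ] shift [ 0.0391  0.0004 -0.1108] turn [ 0.001 -0.001 -0.002] gap 0.0112 F [1.3 4.  3. ]
```

carry_out(plan=[[-1,[0.013,0,-0.037],[0,0,0]],[-1,[0.026,0,-0.074],[0,0,0]],[-1,[0.039,0,-0.111],[0,0,0]],[-1,[0.041,0,-0.114],[0,0,0]],[-1,[0.041,0,-0.114],[0,0,0]],[-1,[0.041,0,-0.114],[0,0,0]]])

```text
clock: 5.97
position: [0.5472, -0.2616, 0.0775]
orientation: [0.732, 0.658, 0.129, -0.116]
force: [-0.3, 0.7, -1.8]
finger_gap: 0.0115
grasp_force: 58.9
```

```bash
python3 -c "
from h import *
panpose()
go(.6091,-.163,.078,-4.75,20)"
```

```text
top pan centre [ 0.5573 -0.1632] size [0.0862 0.1081] ang 83.66 rim z at centre 0.0929 pitch 0.27 roll 0.07 n 575 tcp [ 0.5471 -0.2615  0.0771]
t 6.02 pos [ 0.5471 -0.2615  0.0771] shift [0.2463 0.128  0.0871] turn [ 0.014 -0.    -0.043] gap 0.0112 F [-0.1  0.2 -2. ]
```

carry_out(plan=[[-1,[0.04,0.02,0.014],[0,0,-0.01]],[-1,[0.09,0.045,0.03],[0.005,0,-0.02]],[-1,[0.14,0.07,0.047],[0.01,0,-0.03]],[-1,[0.19,0.1,0.065],[0.014,0,-0.043]],[-1,[0.23,0.12,0.08],[0.014,0,-0.043]],[-1,[0.246,0.128,0.087],[0.014,0,-0.043]],[-1,[0.246,0.128,0.087],[0.014,0,-0.043]],[-1,[0.246,0.128,0.087],[0.014,0,-0.043]]])

```text
clock: 6.68
position: [0.6088, -0.1635, 0.0777]
orientation: [0.725, 0.667, 0.128, -0.118]
force: [-0.0, -0.6, -2.4]
finger_gap: 0.0112
grasp_force: 58.9
```

```bash
python3 -c "
from h import *
panpose()
im=grab('wrist','w2')
T=cloud(im);p=T.reshape(-1,3)
c=p[(p[:,2]>.178)&(p[:,2]<.198)&(p[:,1]>0)&(abs(p[:,0]-.64)<.12)]
print('chute',len(c),cv2.minAreaRect(c[:,:2].astype(np.float32)) if len(c)>9 else 0)
d=p[(p[:,2]>.085)&(p[:,2]<.102)&(p[:,1]>0)&(p[:,1]<.2)&(abs(p[:,0]-.62)<.1)]
print('deck',len(d),d.min(0),d.max(0))
im=grab('top','t2')
s=im['pixels'][170:300,250:450,::-1];cv2.imwrite('pics/t2c.png',np.vstack([cv2.resize(s,None,fx=4,fy=4)]))
go(.6091,-.163,.067,-4.75,20)"
```

```text
top pan centre [ 0.6164 -0.0654] size [0.0866 0.108 ] ang 85.31 rim z at centre 0.0929 pitch -0.32 roll 0.14 n 564 tcp [ 0.6087 -0.1643  0.0777]
chute 0 0Traceback (most recent call last):
  File "<string>", line 9, in <module>
    print('deck',len(d),d.min(0),d.max(0))
                        ~~~~~^^^
    return umr_minimum(a, axis, None, out, keepdims, initial, where)
ValueError: zero-size array to reduction operation minimum which has no identity
```

View pics/w2.png

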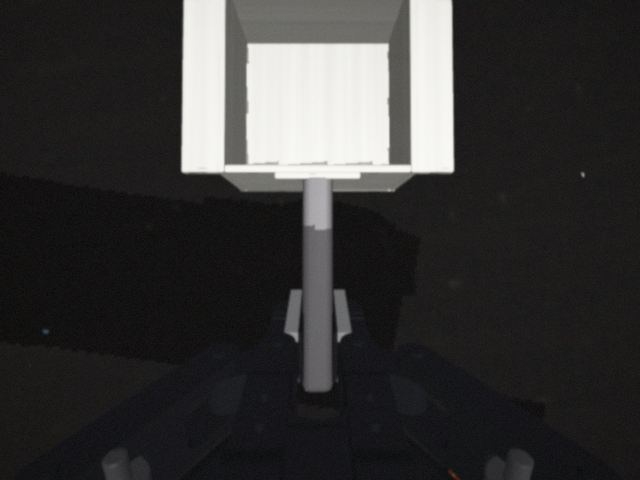

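The wrist view shows the pan held square with the blade between the pads at (318,310); the hopper is out of its view. I'll use the top camera for the pan-to-flare alignment.

```bash
python3 -c "
from h import *
T=np.load('top0.npy').reshape(-1,3);T=T[np.isfinite(T[:,0])]
O=np.array([.629,.0762])
def loc(p,yaw=-4.75):
    a=np.radians(yaw);d=p[:,:2]-O;return np.c_[d@[np.cos(a),np.sin(a)],d@[-np.sin(a),np.cos(a)],p[:,2]]
L=loc(T)
f=L[(L[:,1]<-52)|((L[:,1]<-.053)&(L[:,1]>-.08)&(L[:,2]>.05)&(L[:,2]<.12)&(abs(L[:,0])<.1))]
f=f[(f[:,1]>-.08)]
for s in(-1,1):
    g=f[f[:,0]*s>0];print('flare',s,len(g),g.min(0).round(4),g.max(0).round(4))
d=L[(L[:,2]>.088)&(L[:,2]<.1)&(abs(L[:,1])<.055)&(abs(L[:,0])<.075)];print('deck',d.min(0).round(4),d.max(0).round(4))
c=L[(L[:,2]>.18)&(abs(L[:,1])<.05)&(abs(L[:,0])<.1)];print('chute',c.min(0).round(4),c.max(0).round(4),np.percentile(c,[1,99],axis=0).round(4))
im=grab('top');P=cloud(im).reshape(-1,3);P=loc(P[np.isfinite(P[:,0])])
q=P[(abs(P[:,2]-.093)<.006)&(P[:,1]<-.095)&(P[:,1]>-.19)&(abs(P[:,0])<.08)]
print('pan',q.min(0).round(4),q.max(0).round(4),cv2.minAreaRect(q[:,:2].astype(np.float32)))
go(.6091,-.163,.067,-4.75,20)"
```

```text
flare -1 81 [-0.0686 -0.0728  0.0654] [-0.0457 -0.0531  0.1029]
flare 1 90 [ 0.0445 -0.0729  0.0625] [ 0.0661 -0.0537  0.104 ]
deck [-0.0748 -0.0549  0.0883] [0.064  0.0502 0.1   ]
chute [-0.0359 -0.0344  0.1801] [0.0818 0.0344 0.1931] [[-0.0349 -0.0343  0.1803]
 [ 0.0808  0.0342  0.1924]]
pan [-0.0548 -0.1883  0.0871] [ 0.0533 -0.1     0.0987] ((-0.0007109865546226501, -0.14411869645118713), (0.0882849395275116, 0.10814005136489868), 89.94947814941406)
t 6.83 pos [ 0.6088 -0.1646  0.078 ] shift [-0.0055  0.0005  0.0272] turn [ 0.001  0.001 -0.003] gap 0.0113 F [ 1.5 -0.1 -2.6]
```

```bash
python3 -c "
from h import *
a=[(.629+.0828*y,.0762+.9966*y) for y in(-.24,-.143,-.103,-.101)]
for x,y in a: go(x,y,.067,-4.75,20)"
```

```text
t 6.83 pos [ 0.6088 -0.1646  0.078 ] shift [-0.0055  0.0006  0.0272] turn [ 0.001  0.001 -0.003] gap 0.0113 F [ 1.5 -0.1 -2.6]
t 6.83 pos [ 0.6088 -0.1646  0.078 ] shift [2.224e-01 2.000e-04 1.101e-01] turn [ 0.001  0.001 -0.003] gap 0.0113 F [ 1.5 -0.1 -2.6]
t 6.83 pos [ 0.6088 -0.1646  0.078 ] shift [0.3164 0.     0.1442] turn [ 0.001  0.001 -0.003] gap 0.0113 F [ 1.5 -0.1 -2.6]
t 6.83 pos [ 0.6088 -0.1646  0.078 ] shift [0.3211 0.     0.1459] turn [ 0.001  0.001 -0.003] gap 0.0113 F [ 1.5 -0.1 -2.6]
```

carry_out(plan=[[-1,[-0.005,0,0.014],[0,0,0]],[-1,[-0.005,0,0.027],[0,0,0]],[-1,[0.025,0,0.038],[0,0,0]],[-1,[0.055,0,0.049],[0,0,0]],[-1,[0.085,0,0.06],[0,0,0]],[-1,[0.117,0,0.0716],[0,0,0]],[-1,[0.117,0,0.0716],[0,0,0]]])

```text
clock: 7.42
position: [0.6141, -0.1047, 0.068]
orientation: [0.723, 0.669, 0.129, -0.118]
force: [0.4, 1.9, -2.1]
finger_gap: 0.0109
grasp_force: 58.9
```

```bash
python3 -c "
from h import *
for y in(-.143,-.103,-.1): go(.629+.0828*y,.0762+.9966*y,.067,-4.75,20)
grab('side','s3')"; python3 -c "
import cv2;i=cv2.imread('pics/s3.png')[170:320,230:430];cv2.imwrite('pics/s3c.png',cv2.resize(i,None,fx=4,fy=4,interpolation=2))"
```

```text
t 7.42 pos [ 0.6141 -0.1047  0.068 ] shift [0.0894 0.0001 0.0355] turn [-0.001 -0.004  0.009] gap 0.0109 F [ 0.4  1.9 -2.1]
t 7.42 pos [ 0.6141 -0.1047  0.068 ] shift [0.1833 0.0006 0.0698] turn [-0.001 -0.004  0.009] gap 0.0109 F [ 0.4  1.9 -2.1]
t 7.42 pos [ 0.6141 -0.1047  0.068 ] shift [0.1904 0.0006 0.0724] turn [-0.001 -0.004  0.009] gap 0.0109 F [ 0.4  1.9 -2.1]
```

View pics/s3c.png

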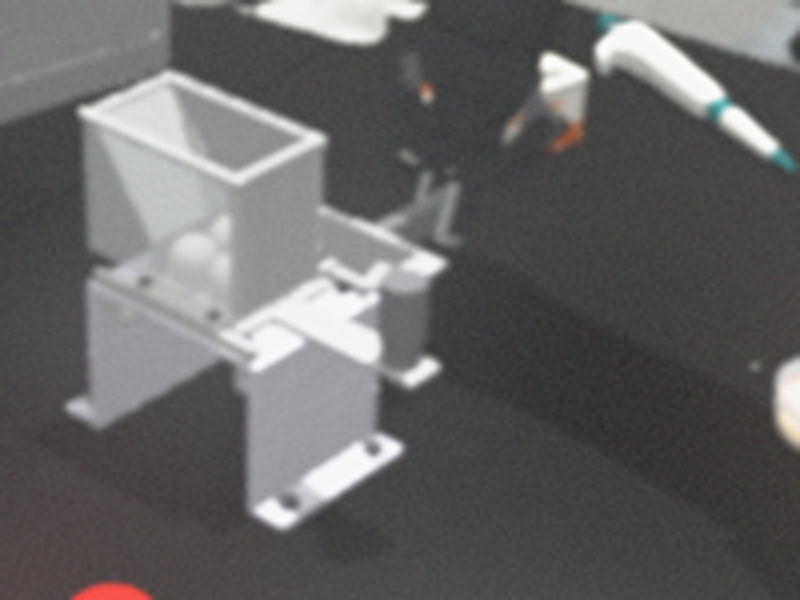

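The crop shows the pan entering the flare (crop 380,240), with the gripper well clear of the chute. I continue in steps, watching the force.

carry_out(plan=[[-1,[0.03,0,0.012],[0,0,0]],[-1,[0.06,0,0.024],[0,0,0]],[-1,[0.09,0,0.0355],[0,0,0]],[-1,[0.09,0,0.0355],[0,0,0]]])

```text
clock: 7.8
position: [0.6171, -0.0667, 0.0667]
orientation: [0.723, 0.668, 0.128, -0.118]
force: [0.5, 1.0, -1.8]
finger_gap: 0.0111
grasp_force: 58.8
```

```bash
python3 -c "
from h import *
for y in(-.108,-.103,-.1): go(.629+.0828*y,.0762+.9966*y,.066,-4.75,20)"
```

```text
t 7.8 pos [ 0.6171 -0.0667  0.0667] shift [0.0824 0.0004 0.0321] turn [-0.001 -0.004  0.007] gap 0.0111 F [ 0.5  1.  -1.8]
t 7.8 pos [ 0.6171 -0.0667  0.0667] shift [0.0941 0.0005 0.0364] turn [-0.001 -0.004  0.007] gap 0.0111 F [ 0.5  1.  -1.8]
t 7.8 pos [ 0.6171 -0.0667  0.0667] shift [0.1012 0.0005 0.039 ] turn [-0.001 -0.004  0.007] gap 0.0111 F [ 0.5  1.  -1.8]
```

No contact so far. Now close to home, lowering slightly so the flanges near the ledges.

carry_out(plan=[[-1,[0.03,0,0.012],[0,0,0]],[-1,[0.06,0,0.024],[0,0,0]],[-1,[0.0824,0,0.032],[0,0,0]],[-1,[0.0824,0,0.032],[0,0,0]],[-1,[0.0824,0,0.032],[0,0,0]]])

```text
clock: 8.22
position: [0.62, -0.0348, 0.0657]
orientation: [0.724, 0.667, 0.128, -0.118]
force: [-0.1, -0.4, -2.1]
finger_gap: 0.0111
grasp_force: 58.9
```

```bash
python3 -c "
from h import *
for y,z in((-.105,.0632),(-.102,.0625),(-.098,.0625)): go(.629+.0828*y,.0762+.9966*y,z,-4.75,20)"
```

```text
t 8.22 pos [ 0.62   -0.0348  0.0657] shift [ 0.0127 -0.0005  0.0113] turn [ 0.    -0.001  0.003] gap 0.0111 F [-0.1 -0.4 -2.1]
t 8.22 pos [ 0.62   -0.0348  0.0657] shift [ 0.0192 -0.0005  0.0155] turn [ 0.    -0.001  0.003] gap 0.0111 F [-0.1 -0.4 -2.1]
t 8.22 pos [ 0.62   -0.0348  0.0657] shift [ 0.0286 -0.0004  0.0189] turn [ 0.    -0.001  0.003] gap 0.0111 F [-0.1 -0.4 -2.1]
```

carry_out(plan=[[-1,[0.005,0,0.006],[0,0,0]],[-1,[0.0127,0,0.0113],[0,0,0]],[-1,[0.019,0,0.0145],[0,0,0]],[-1,[0.019,0,0.0145],[0,0,0]],[-1,[0.019,0,0.0145],[0,0,0]]])

```text
clock: 8.63
position: [0.6211, -0.0264, 0.0631]
orientation: [0.725, 0.667, 0.128, -0.117]
force: [2.1, -0.1, 2.7]
finger_gap: 0.0112
grasp_force: 59.6
```

carry_out(plan=[[-1,[0.005,0,0.002],[0,0,0]],[-1,[0.009,0,0.0033],[0,0,0]],[-1,[0.009,0,0.0033],[0,0,0]]])

```text
clock: 8.88
position: [0.6212, -0.0239, 0.0628]
orientation: [0.725, 0.667, 0.128, -0.117]
force: [-1.6, -7.6, 6.4]
finger_gap: 0.0113
grasp_force: 60.6
```

```bash
python3 -c "
from h import *
for y,z in((-.102,.0625),(-.098,.0625)): go(.629+.0828*y,.0762+.9966*y,z,-4.75,20)"
```

```text
t 8.88 pos [ 0.6212 -0.0239  0.0628] shift [-0.004  -0.0014 -0.0005] turn [ 0.003  0.002 -0.001] gap 0.0113 F [-1.6 -7.6  6.4]
t 8.88 pos [ 0.6212 -0.0239  0.0628] shift [ 0.0054 -0.0014  0.0029] turn [ 0.003  0.002 -0.001] gap 0.0113 F [-1.6 -7.6  6.4]
```

carry_out(plan=[[-1,[0.003,0,0.001],[0,0,0]],[-1,[0.006,0,0.002],[0,0,0]],[-1,[0.006,0,0.002],[0,0,0]]])

```text
clock: 9.13
position: [0.6214, -0.0237, 0.0627]
orientation: [0.726, 0.666, 0.127, -0.116]
force: [-4.3, -19.9, 9.9]
finger_gap: 0.0109
grasp_force: 61.7
```

The pan is hard against the stop. I relax the push, then release.

carry_out(plan=[[-1,[-0.005,0,-0.002],[0,0,0]],[-1,[-0.005,0,-0.002],[0,0,0]],[0,[-0.005,0,-0.002],[0,0,0]],[0,[-0.005,0,-0.002],[0,0,0]],[0,[-0.005,0,-0.002],[0,0,0]],[0,[-0.005,0,-0.002],[0,0,0]],[0,[-0.005,0,-0.002],[0,0,0]]])

```text
clock: 9.72
position: [0.621, -0.0221, 0.0628]
orientation: [0.724, 0.667, 0.128, -0.118]
force: [0.6, 0.9, 0.4]
finger_gap: 0.0428
grasp_force: 0.0
```

```bash
python3 -c "
from h import *
def C(y): return .629+.0828*y,.0762+.9966*y
go(*C(-.14),.15,-4.75,20)
im=grab('top');P=cloud(im).reshape(-1,3);P=P[np.isfinite(P[:,0])]
a=np.radians(-4.75);d=P[:,:2]-[.629,.0762];x=d@[np.cos(a),np.sin(a)];y=d@[-np.sin(a),np.cos(a)]
for lo,hi in((-.025,-.015),(.015,.025)):
  k=(x>lo)&(x<hi)&(y<-.034)&(y>-.08)&(P[:,2]>.06)&(P[:,2]<.1);print(sorted(zip(y[k].round(4),P[k,2].round(3)))[:8])
"
```

```text
t 9.72 pos [ 0.621  -0.0221  0.0628] shift [-0.0225 -0.0003 -0.2402] turn [ 0.001 -0.001  0.001] gap 0.0428 F [0.6 0.9 0.4]
[(np.float64(-0.05), np.float64(0.097)), (np.float64(-0.0484), np.float64(0.092)), (np.float64(-0.0482), np.float64(0.098)), (np.float64(-0.048), np.float64(0.099))]
[(np.float64(-0.0487), np.float64(0.093)), (np.float64(-0.0486), np.float64(0.099)), (np.float64(-0.0482), np.float64(0.093)), (np.float64(-0.0481), np.float64(0.098))]
```

carry_out(plan=[[0,[-0.003,0,-0.04],[0,0,0]],[0,[-0.006,0,-0.1],[0,0,0]],[0,[-0.01,0,-0.2],[0,0,0]],[0,[-0.02,0,-0.3],[0,0,0]],[0,[-0.02,0,-0.4],[0,-0.2,0]],[1,[-0.02,0,-0.45],[0,-0.4,0]],[1,[-0.02,0,-0.45],[0,-0.667,0]],[1,[-0.02,0,-0.45],[0,-0.667,0]]])

```text
clock: 10.43
position: [0.6164, -0.0873, 0.232]
orientation: [0.734, 0.679, -0.0, 0.004]
force: [-1.2, 1.3, -0.5]
finger_gap: 0.0773
grasp_force: 0.0
```

```bash
python3 -c "
from h import *
go(.5097,.0859,.24,-4.75)
im=grab('top');P=cloud(im).reshape(-1,3);P=P[np.isfinite(P[:,0])]
k=P[(abs(P[:,2]-.15)<.006)&(np.linalg.norm(P[:,:2]-[.51,.086],axis=1)<.03)];print('knob',len(k),k.mean(0))
h=P[(abs(P[:,2]-.079)<.008)&(P[:,1]<.0)&(P[:,1]>-.08)&(abs(P[:,0]-.62)<.03)];print('blade',len(h),cv2.minAreaRect(h[:,:2].astype(np.float32)),np.median(h[:,2]),h.min(0))"
```

```text
t 10.43 pos [ 0.6164 -0.0873  0.232 ] shift [ 0.4111 -0.2991 -0.0242] turn [0.011 0.012 0.011] gap 0.0773 F [-1.2  1.3 -0.5]
knob 107 [0.5097639  0.08620257 0.15023943]
blade 106 ((0.6205236911773682, -0.0237498190253973), (0.04766714200377464, 0.012499012984335423), 85.58521270751953) 0.07814501584926559 [ 0.61284344 -0.04727665  0.07226778]
```

carry_out(plan=[[1,[0.1,-0.08,-0.024],[0,0,0]],[1,[0.17,-0.14,-0.024],[0,0,0]],[1,[0.24,-0.2,-0.024],[0.01,0.01,0]],[1,[0.31,-0.25,-0.024],[0.01,0.01,0.01]],[1,[0.37,-0.28,-0.024],[0.01,0.01,0.01]],[1,[0.411,-0.299,-0.024],[0.01,0.01,0.01]],[1,[0.411,-0.299,-0.024],[0.01,0.01,0.01]],[1,[0.411,-0.299,-0.024],[0.01,0.01,0.01]]])

```text
clock: 11.15
position: [0.5092, 0.0827, 0.2383]
orientation: [0.737, 0.676, 0.0, -0.004]
force: [-0.3, -0.3, 0.1]
finger_gap: 0.0852
grasp_force: 0.0
```

```bash
python3 -c "
from h import *
go(.5097,.0860,.125,-4.75)"
```

```text
t 11.15 pos [0.5092 0.0827 0.2383] shift [0.0064 0.0022 0.2833] turn [-0.011 -0.013 -0.008] gap 0.0852 F [-0.3 -0.3  0.1]
```

carry_out(plan=[[1,[0.006,0.002,0.07],[0,0,0]],[1,[0.006,0.002,0.14],[-0.01,-0.01,0]],[1,[0.006,0.002,0.21],[-0.01,-0.01,0]],[1,[0.006,0.002,0.26],[-0.01,-0.01,0]],[1,[0.006,0.002,0.28],[-0.01,-0.01,0]],[1,[0.006,0.002,0.28],[-0.01,-0.01,0]],[1,[0.006,0.002,0.28],[-0.01,-0.01,0]]])

```text
clock: 11.73
position: [0.5106, 0.0849, 0.1272]
orientation: [0.738, 0.675, 0.0, -0.0]
force: [0.0, 0.1, 0.6]
finger_gap: 0.0854
grasp_force: 0.0
```

carry_out(plan=[[-0.2,[0,0,0],[0,0,0]],[-1,[0,0,0],[0,0,0]],[-1,[0,0,0],[0,0,0]],[-1,[0,0,0],[0,0,0]],[-1,[0,0,0],[0,0,0]],[-1,[0,0,0],[0,0,0]],[-1,[0,0,0],[0,0,0]]])

```text
clock: 12.32
position: [0.5105, 0.0854, 0.1274]
orientation: [0.738, 0.675, 0.0, 0.001]
force: [-2.8, -1.7, 7.7]
finger_gap: 0.0247
grasp_force: 58.4
```

```bash
python3 -c "
from h import *
a=np.radians(-4.75);p=observe()['position']
for d in(.04,.072,.08): go(p[0]-d*np.cos(a),p[1]-d*np.sin(a),p[2],-4.75)"
```

```text
t 12.32 pos [0.5105 0.0854 0.1274] shift [-0.0005 -0.1    -0.0002] turn [ 0.003  0.    -0.01 ] gap 0.0247 F [-2.8 -1.7  7.7]
t 12.32 pos [0.5105 0.0854 0.1274] shift [-0.0009 -0.18   -0.0003] turn [ 0.003  0.    -0.01 ] gap 0.0247 F [-2.8 -1.7  7.7]
t 12.32 pos [0.5105 0.0854 0.1274] shift [-0.001  -0.2    -0.0003] turn [ 0.003  0.    -0.01 ] gap 0.0247 F [-2.8 -1.7  7.7]
```

Gripped. I draw the gate slowly to just short of the stop, then onto it.

carry_out(plan=[[-1,[0,-0.025,0],[0,0,0]],[-1,[0,-0.05,0],[0,0,0]],[-1,[0,-0.075,0],[0,0,0]],[-1,[-0.001,-0.1,0],[0,0,0]],[-1,[-0.001,-0.12,0],[0,0,0]],[-1,[-0.001,-0.14,0],[0,0,0]],[-1,[-0.001,-0.16,0],[0,0,0]],[-1,[-0.001,-0.17,0],[0,0,0]]])

```text
clock: 12.98
position: [0.4422, 0.0912, 0.1274]
orientation: [0.737, 0.675, 0.001, 0.001]
force: [3.5, 0.6, 5.0]
finger_gap: 0.0243
grasp_force: 60.1
```

carry_out(plan=[[-1,[0,-0.005,0],[0,0,0]],[-1,[0,-0.01,0],[0,0,0]],[-1,[0,-0.015,0],[0,0,0]],[-1,[0,-0.015,0],[0,0,0]]])

```text
clock: 13.32
position: [0.4373, 0.0916, 0.1274]
orientation: [0.738, 0.675, 0.001, 0.001]
force: [6.2, 0.3, 4.0]
finger_gap: 0.0247
grasp_force: 60.7
```

```bash
python3 -c "
from h import *
s=observe();print(np.linalg.norm(s['position'][:2]-[.5105,.0854]),s['force'])"
```

```text
0.07350280369290711 [6.19131676 0.27550975 3.99062656]
```

carry_out(plan=[[-1,[0,-0.005,0],[0,0,0]],[-1,[0,-0.008,0],[0,0,0]],[-1,[0,-0.008,0],[0,0,0]],[-1,[0,-0.008,0],[0,0,0]]])

```text
clock: 13.65
position: [0.437, 0.0917, 0.1276]
orientation: [0.738, 0.675, 0.004, 0.002]
force: [35.2, -1.7, -27.0]
finger_gap: 0.0245
grasp_force: 61.1
```

At the end stop (35 N with no further travel). I relax slightly and release.

carry_out(plan=[[-1,[0,0.008,0],[0,0,0]],[-1,[0,0.008,0],[0,0,0]],[1,[0,0.008,0],[0,0,0]],[1,[0,0.008,0],[0,0,0]],[1,[0,0.008,0],[0,0,0]],[1,[0,0.008,0],[0,0,0]],[1,[0,0.008,0],[0,0,0]],[1,[0,0.008,0],[0,0,0]]])

```text
clock: 14.32
position: [0.4363, 0.0915, 0.1267]
orientation: [0.738, 0.675, 0.0, 0.0]
force: [-0.5, 0.0, 0.8]
finger_gap: 0.085
grasp_force: 0.0
```

carry_out(plan=[[1,[0,0,-0.05],[0,0,0]],[1,[0,0,-0.12],[0,0,0]],[1,[0,0,-0.2],[0,0,0]],[1,[0,0,-0.28],[0,0,0]],[1,[-0.1,0,-0.35],[0,0,0]],[1,[-0.2,0,-0.4],[0,0,0]],[1,[-0.3,0,-0.4],[0,0,0]],[1,[-0.35,0,-0.4],[0,0,0]]])

```text
clock: 14.98
position: [0.4238, -0.0512, 0.2883]
orientation: [0.738, 0.675, 0.001, 0.002]
force: [0.3, -0.5, -0.0]
finger_gap: 0.0855
grasp_force: 0.0
```

```bash
python3 -c "
from h import *
im=grab('top');sd=grab('side')
P=cloud(im).reshape(-1,3);P=P[np.isfinite(P[:,0])]
k=P[(abs(P[:,2]-.15)<.006)&(np.linalg.norm(P[:,:2]-[.437,.0917],axis=1)<.03)];print('knob',len(k),k.mean(0),'opening',.0045+np.linalg.norm(k.mean(0)[:2]-[.5097,.086]))
h=P[(abs(P[:,2]-.079)<.008)&(P[:,1]<.0)&(P[:,1]>-.08)&(abs(P[:,0]-.62)<.03)];print('blade',len(h),cv2.minAreaRect(h[:,:2].astype(np.float32)),np.median(h[:,2]))
a=im['pixels'][170:310,250:400,::-1];b=sd['pixels'][170:310,230:380,::-1]
cv2.imwrite('pics/f.png',cv2.resize(np.hstack([a,b]),(800,373),interpolation=2))"
```

```text
knob 115 [0.43700695 0.09259372 0.14982469] opening 0.07749148122243234
blade 109 ((0.620176374912262, -0.02461257204413414), (0.05005939304828644, 0.012204688973724842), 84.74105072021484) 0.0782258618353846
```

View pics/f.png

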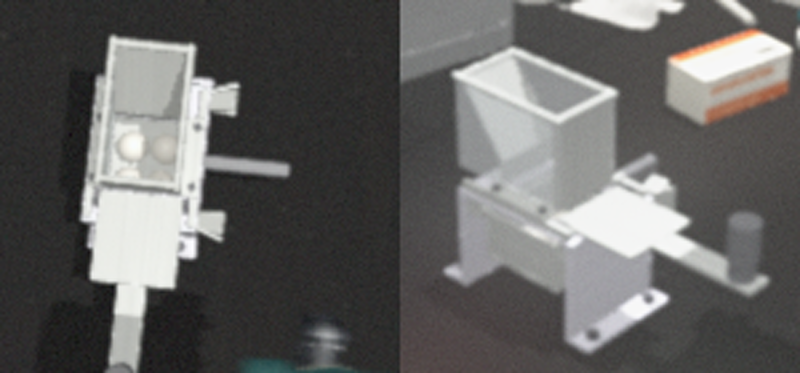

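The final view shows the gate fully out (77.5 mm measured), the pan hanging with its handle at (250,165), and balls seen low through the outlet at (130,145) and (165,150). I check their depth before handing in.

```bash
python3 -c "
from h import *
im=grab('top');P=cloud(im).reshape(-1,3);P=P[np.isfinite(P[:,0])]
a=np.radians(-4.75);d=P[:,:2]-[.629,.0762];x=d@[np.cos(a),np.sin(a)];y=d@[-np.sin(a),np.cos(a)]
k=(abs(x)<.045)&(abs(y)<.036)&(P[:,2]<.16)
print(np.histogram(P[k,2],bins=[-.01,.02,.033,.045,.055,.07,.09,.105,.115,.13,.16]))
q=k&(P[:,2]>.05)&(P[:,2]<.07);print(np.c_[x,y,P[:,2]][q][::12].round(3))
print(observe()['force'])"
```

```text
(array([  0,   6, 260,  34, 224,   0, 194,  63,  98, 211]), array([-0.01 ,  0.02 ,  0.033,  0.045,  0.055,  0.07 ,  0.09 ,  0.105,
        0.115,  0.13 ,  0.16 ]))
[[ 0.023  0.017  0.056]
 [ 0.017  0.019  0.057]
 [ 0.015  0.026  0.054]
 [ 0.017 -0.011  0.064]
 [ 0.012  0.013  0.063]
 [ 0.016 -0.02   0.058]
 [ 0.011  0.003  0.061]
 [ 0.007  0.025  0.059]
 [ 0.01  -0.004  0.058]
 [ 0.005  0.019  0.063]
 [ 0.008 -0.011  0.062]
 [ 0.003  0.01   0.061]
 [ 0.007 -0.024  0.062]
 [ 0.003 -0.007  0.059]
 [-0.002  0.011  0.064]
 [ 0.002 -0.024  0.056]
 [-0.004 -0.012  0.057]
 [-0.015  0.022  0.058]
 [-0.017  0.024  0.059]
 [-0.014 -0.011  0.063]
 [-0.017 -0.002  0.054]
 [-0.019 -0.012  0.064]]
[-0.30820644  0.67459046 -0.62627711]
```

```bash
python3 -c "
from h import *
im=grab('top');P=cloud(im).reshape(-1,3);P=P[np.isfinite(P[:,0])]
a=np.radians(-4.75);d=P[:,:2]-[.629,.0762];x=d@[np.cos(a),np.sin(a)];y=d@[-np.sin(a),np.cos(a)]
k=(abs(x)<.027)&(abs(y)<.027)
h=np.histogram(P[k,2],bins=[0,.033,.045,.07,.09,.13,.17])[0];print(h)
if h[3]+h[4]+h[5]<5: print(close_job())"
```

```text
[  7 112 254   0   0   0]
the job is handed in; nothing more can be done
None
```

The pan is hanging in the rails against its rear stop, the gate is drawn out to its end stop, and the job is handed in at about 15 s of the 56 s. The outlet is clear above pan level and balls show at pan height, but I could make out only about three of the four, because the chute wall hides part of the view.

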